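# Present a ball in the parts dish over the clamped case

## Robot

A 6-joint arm with a two-finger parallel gripper is mounted at the origin on the work surface. World frame = base frame: x ahead of the robot, y to its left, z up, the work surface at z = 0. Lengths are in m, angles in rad, forces in N, time in s.
With the tool pointing down it reaches from about 0.35 to 0.95 m from the base axis. Payload 17.4 kg.
Tool frame: the origin (TCP) lies at the very end of the fingers, on their centre line; the grasp point (between the pads) lies manip.grip_depth behind it (manip.grip_depth is the distance from the TCP to the grasp point, in m); z points along the fingers, y is the line along which they close (so a half turn about z gives the same grasp; the last joint's range is limited). The gripper opens to 93 mm and grips with 3 to 60 N. Pads are 15 mm wide; open, the fingers measure 128 mm over their backs; the gripper's body (75 mm by 188 mm) begins 65 mm behind the grasp point.
Start: joints at [1.201, 0.116, 1.442, -0, 1.584, -0.038], TCP at [0.22, 0.638, 0.219] pointing down, gripper open.
Joint ranges: [-2.83, 2.83], [-0.83, 2.19], [0.07, 2.5], [-1.14, 4.28], [0.01, 3], [-2.97, 2.97]. Speed limits (rad/s): [1.89, 1.89, 2.22, 3.14, 3.14, 3.14].

## Interface

Orientations are given as a rotation vector (axis times angle).
In Python, from plant import manip gives the robot as it stands.
- The arm moves only by the tool send_rows, never from a script. Its arguments are lists of equal length, an entry for each row: "xyz": the shift along the tool's x, y, z as a fraction of full scale, a list of three; "turn": the turn, a rotation vector about the tool's x, y, z as a fraction of full scale, a list of three; "hand": the opening, from 0 (shut) to 1 (fully open). In form: {"xyz": [[x, y, z], ...], "turn": [[wx, wy, wz], ...], "hand": [hand, ...]}. A call has 1 to 12 rows; each row shifts and turns the commanded pose from where the row before left it, along the tool's axes as they then stand; what a row does not reach is not made up. Full scale, the value 1, is 0.2 m for a shift and 0.1 rad for a turn. A row lasts 1/8 s, in which the tool goes at most 62.5 mm and 10.7 degrees, less where a joint would pass 70% of its speed; a pose out of reach is approached as far as the arm can. A call with a number of a shift or a turn outside -1 to 1 is refused whole. A call with a gripper value outside its range is refused whole. The fingers move at their own pace and stop on an object; "squeeze" is the grip in N (left out, the last holds). Time passes only in rows, so rows that do not move let the fingers close. It gives the time, the measured TCP pose, the force, the opening and the grip force at its end, in the units of the state.
- manip.get_state(): the state, without advancing time (a new reading comes with each control period).
- manip.grab_frame(name): name is "side" or "top" or "wrist"; returns a dict with "frame" (384x512x3 uint8, red, green, blue), "mtx" (3x3 intrinsics, pixels), "world_to_cam" (4x4, takes a point from world to camera coordinates); the wrist camera has in their place "T_tool_cam" (4x4, takes a point from camera to tool coordinates, whose origin is the TCP and whose axes are the flange's). Camera axes: x right, y down, z forward; pixel columns grow to the right and rows downward; lengths in m; the calibration is good to about 2 mm. The wrist camera is an equidistant fisheye: a pixel r from the principal point sees the ray r / f radians off the axis. A picture is of the moment at which its call begins: read the wrist's pose just before it. There is no depth.
- manip.job_done(): hands the job in; it is judged then, once.
Trained networks look in a picture, given as the dict that the camera call returned (one of the last four; its "shot" number tells which), for a name from the list of things; names that differ only in an ending like _2 or _b are one class to them, and where a whole thing is asked for, a point or a joint stands for the part that bears it (a point fixed in the world has none). Each returns a list of dicts, best first, with "p" (0 to 1); they miss things now and then, are a little off and sometimes report something else, mostly with a low value. They report only what shows in the picture. A call takes as long as a camera call. They do not tell look-alikes from the thing itself.
- manip.spot_in(picture, target): "box" ([left, top, width, height] in pixels, round what is visible of it).
- manip.pinpoint(picture, target): "point" ([row, column] in pixels: a listed point, or the origin of a listed thing).
The state is a dict: "clock": time; "joint_positions": joint angles; "qd": joint speeds; "effort": joint torques, N m; "position": TCP position; "ee_rot": TCP orientation; "contact_force": force on the tool from outside, world axes, zero at the start; "wrist_torque": the same for the moment, N m; "grip_width": finger opening in m; "grip_force": force on a finger pad.
Only numpy, scipy, OpenCV 4.12 (cv2) and the standard library are available. Lean on these libraries where they do the work, as an engineer would, in place of code of your own. Each camera call takes 0.05 s, during which the arm holds its last target. There are 200 camera calls.

## Task

Take the steel ball off the spacer ring it sits on and put it in the middle of the shallow dish standing on the bench, letting go of it there. Then lift the dish by its handle and, keeping it level so that the ball stays in the middle, carry it to just above the centre of the open case, within a hand's breadth of the case but not touching it, and give it a quarter turn so that its pouring lip points squarely at the hinge side of the case. Finish while still holding it there by the handle, level and still, with the ball in it; never drop the ball, and leave the bolt, the spark plug, the hex driver and the spare ring where they lie.

Things in the scene. Friction and masses are not known exactly. Their poses are not given: they have to be found in the camera images.
- ball_center (a point): Centre of the loose polished steel ball, diameter 30 mm, 110 g. At the start it rests on the open top of one of two equal spacer rings, its centre about 31 mm above the bench.
- ring_spare_center (a point): Centre (half-way up) of the spare spacer ring, the one with nothing on it: plain aluminium, outside diameter 28 mm, bore 20 mm, 20 mm high, standing on end, loose, 30 g. The ring under the ball is the same and just as loose.
- dish_bowl (a point): Centre of the inner floor of the loose aluminium dish (0.15 kg, 124 mm across, rim 32 mm high), 10 mm above the underside of its foot. Inside: a flat floor of 16 mm radius, then a side rising about 17 degrees to 54 mm radius, then a steep rim. The centred ball's centre is 15 mm above this point. Axes: x to the pouring lip, handle along -x, z up. Starts upright on the bench, lip roughly to +y.
- dish_grip (a point): Middle of the dish's wooden handle, 102 mm from the dish's centre along -x, 43 mm above the underside of the foot. The handle is an upright blade along the dish's x axis, 10 mm thick (along y, the way to pinch it), 22 mm tall, 80 mm long (60 to 140 mm from the centre); its underside is 32 mm above the bench when the dish stands. Axes as dish_bowl.
- dish_lip (a point): Tip of the dish's pouring lip, a small spout on the rim opposite to the handle, 75 mm from the centre along +x and 34 mm above the underside of the foot; it stands out to 81 mm from the centre and up to 45 mm above the underside.
- case_mouth (a point): Centre of the open aluminium case's mouth, at rim height, 55 mm above the bench. The tray, fixed, is 200 (x) by 280 (y) by 55 mm high. Axes: x from the latch side (nearest the robot) squarely to the hinge side, z up. The lid lies folded back flat beyond the hinges, 30 mm high. A cam clamp at the middle of the +y side reaches 15 mm inside and 110 mm outside that wall, up to 85 mm above the bench.
- axle_bolt_center (a point): Middle of a loose axle bolt, 134 mm long, 26 mm across its head, lying on the bench. Bystander.
- spark_plug_center (a point): Middle of a loose spark plug standing on its end, 21 mm across and 66 mm high. Bystander.
- hex_driver_center (a point): A point at mid-height of a loose hex driver lying on the bench, where the handle (26 mm wide, running 95 mm to its -x) meets the blade (105 mm to its +x). Bystander.
Things that resemble listed ones, but are neither listed nor needed, are in the scene too. What is shaped like the part that bears ball_center but orange or yellow is not meant. What is meant by the part that bears dish_bowl is not green, and is the larger of those in its own colour.

How it is judged:
On the way, in this order (a step that is already met when the one before it is completed fails the run):
1. the ball lies released in the middle of the dish, the dish standing on the bench (horizontal distance between ball_center and dish_bowl below 0.025 m and z of ball_center in the frame of dish_bowl below 0.025 m and contact force between the fingers and ball below 0.05 N and height (world z) of dish_bowl below 0.015 m), for 0.2 s.
2. the dish is lifted off the bench with the ball in its middle, level (horizontal distance between ball_center and dish_bowl below 0.025 m and z of ball_center in the frame of dish_bowl below 0.025 m and height (world z) of dish_bowl above 0.03 m and angle between dish_bowl's own z axis and vertical below 0.2 rad), for 0.2 s.
At the end, for the whole second after the job is handed in: The fingers hold the dish over the case: centres within 40 mm seen from above, inner floor 15 to 120 mm above the case rim, case not touched, lip within 0.2 rad of square to the hinge side, level within 0.15 rad, still; the ball lies loose in it within 25 mm of its centre (horizontal distance between ball_center and dish_bowl below 0.025 m and z of ball_center in the frame of dish_bowl below 0.025 m and contact force between the fingers and ball below 0.05 N and contact force between the fingers and dish above 1 N and contact force between dish and case below 0.05 N and horizontal distance between dish_bowl and case_mouth below 0.04 m and z of dish_bowl in the frame of case_mouth between 0.015 and 0.12 m and angle between the x axis of dish_bowl and the x axis of case_mouth, either way round below 0.2 rad and x of dish_lip in the frame of case_mouth above 0.02 m and angle between dish_bowl's own z axis and vertical below 0.15 rad and linear speed of dish below 0.03 m/s and linear speed of ball below 0.05 m/s); the arm keeps its last pose, push and grip.
It fails at once if the ball off the middle of the dish (more than 35 mm) while the dish is off the bench (height (world z) of dish_bowl above 0.025 m and horizontal distance between ball_center and dish_bowl above 0.035 m).
It fails at once if the dish tipped by more than 0.3 rad (angle between dish_bowl's own z axis and vertical above 0.3 rad).
It fails at once if the ball dropped on the bench (height (world z) of ball_center below 0.019 m).
It fails at once if the bolt, spark plug, hex driver or spare ring is disturbed (moved over 30 mm) (distance of any of axle_bolt_center, spark_plug_center, hex_driver_center, ring_spare_center from where it was at the start of the episode above 0.03 m).
It also fails if it takes over 64 s, if anything falls off the work surface, if the arm or the gripper's body presses on something with over 40 N, if the wrist force passes 120 N, or if a joint passes its speed limit or range.

## Working session

There is one attempt and no reset: what is moved stays moved. The work goes in short steps, Python scripts to look and compute and a tool call to move; the robot and the scene stay as the last step left them, time stands still between calls to the robot, and variables do not carry over. Pictures are saved under pics/ and viewed, at most 10 in all, crops included, and the job is handed in when it is done.

Besides the shell and the picture viewer there is one more tool, called after "Request:" as name(argument=value, ...) on one line, values as JSON. send_rows: Moves the arm, as the interface text tells. Its arguments: {"type":"object","properties":{"xyz":{"type":"array"},"turn":{"type":"array"},"hand":{"type":"array"},"squeeze":{"type":"number"}},"required":["xyz","turn","hand"]}

```bash
mkdir -p pics; cat > h.py <<'E'
import numpy as np, cv2
from plant import manip
from scipy.spatial.transform import Rotation as R
NAMES=["ball_center","ring_spare_center","dish_bowl","dish_grip","dish_lip","case_mouth","axle_bolt_center","spark_plug_center","hex_driver_center"]
def ray(pic,rc):
    K=pic["mtx"];r,c=rc
    T=np.linalg.inv(pic["world_to_cam"])
    d=np.array([(c-K[0,2])/K[0,0],(r-K[1,2])/K[1,1],1.])
    return T[:3,3],T[:3,:3]@d
def wray(pic,rc,st):
    K=pic["mtx"];r,c=rc
    v=np.array([(c-K[0,2])/K[0,0],(r-K[1,2])/K[1,1]]);t=np.linalg.norm(v)
    d=np.r_[v/max(t,1e-9)*np.sin(t),np.cos(t)]
    A=R.from_rotvec(st["ee_rot"]).as_matrix();T=pic["T_tool_cam"]
    return np.array(st["position"])+A@T[:3,3],A@T[:3,:3]@d
def atz(o,d,z): return o+d*(z-o[2])/d[2]
E
python3 - <<'E'
from h import *
print(manip.grip_depth,manip.get_state())
Z=dict(zip(NAMES,[.031,.01,.01,.043,.034,.055,.013,.033,.013]))
for n in ("top","side"):
    p=manip.grab_frame(n); cv2.imwrite(f"pics/{n}0.png",p["frame"][:,:,::-1])
    for t in NAMES:
        for q in manip.pinpoint(p,t)[:3]:
            print(n,t,round(q["p"],2),np.round(q["point"]),np.round(atz(*ray(p,q["point"]),Z[t]),3))
E
```

```text
0.0188 {'clock': 0.0, 'joint_positions': array([ 1.20115353e+00,  1.16484902e-01,  1.44225626e+00,  1.76645524e-05,
        1.58396882e+00, -3.77669188e-02]), 'qd': array([ 0.00108853, -0.00193922,  0.00106609,  0.0021649 ,  0.00162477,
       -0.00019514]), 'effort': array([ 3.18938226e-03, -7.21282053e+01, -6.22619677e+01,  7.81074003e-02,
        2.38581322e-02, -1.24412777e-04]), 'position': array([0.21983928, 0.63799376, 0.2179115 ]), 'ee_rot': array([-5.18879671e-01, -3.09819891e+00,  1.71305710e-03]), 'contact_force': array([ 0.19655522, -0.31979004,  0.54371239]), 'wrist_torque': array([-0.06438849, -0.01341244,  0.01285146]), 'grip_force': 0.0, 'grip_width': 0.09308893232427808}
top ball_center 0.63 [238. 180.] [0.461 0.093 0.031]
top ball_center 0.6 [265. 191.] [0.401 0.068 0.031]
top ball_center 0.54 [209. 208.] [0.525 0.031 0.031]
top ring_spare_center 0.5 [245. 132.] [0.447 0.204 0.01 ]
top dish_bowl 0.78 [253. 402.] [ 0.422 -0.418  0.01 ]
top dish_bowl 0.73 [191. 294.] [ 0.568 -0.169  0.01 ]
top dish_bowl 0.61 [272. 324.] [ 0.38  -0.234  0.01 ]
top dish_grip 0.97 [281. 
[... 665 characters left out ...]
 [277. 309.] [0.447 0.198 0.01 ]
side dish_bowl 0.9 [191. 273.] [ 0.565 -0.185  0.01 ]
side dish_bowl 0.73 [188. 333.] [ 0.388 -0.233  0.01 ]
side dish_bowl 0.66 [162. 323.] [ 0.42  -0.409  0.01 ]
side dish_grip 0.93 [166. 271.] [ 0.582 -0.286  0.043]
side dish_grip 0.85 [194. 347.] [ 0.355 -0.137  0.043]
side dish_grip 0.63 [140. 326.] [ 0.412 -0.522  0.043]
side dish_lip 0.71 [175. 331.] [ 0.396 -0.269  0.034]
side dish_lip 0.69 [202. 277.] [ 0.545 -0.082  0.034]
side dish_lip 0.68 [164. 322.] [ 0.424 -0.34   0.034]
side case_mouth 0.87 [258. 202.] [0.679 0.221 0.055]
side axle_bolt_center 0.61 [205. 202.] [ 0.751 -0.071  0.013]
side hex_driver_center 0.5 [172. 236.] [ 0.692 -0.286  0.013]
```

```bash
python3 - <<'E'
import cv2
a=cv2.imread("pics/top0.png");cv2.imwrite("pics/top0c.png",cv2.resize(a[80:320,80:480],None,fx=2,fy=2,interpolation=cv2.INTER_CUBIC))
a=cv2.imread("pics/side0.png");cv2.imwrite("pics/side0c.png",cv2.resize(a[110:310,140:400],None,fx=3,fy=3,interpolation=cv2.INTER_CUBIC))
E
```

```text
(no output)
```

View pics/top0c.png

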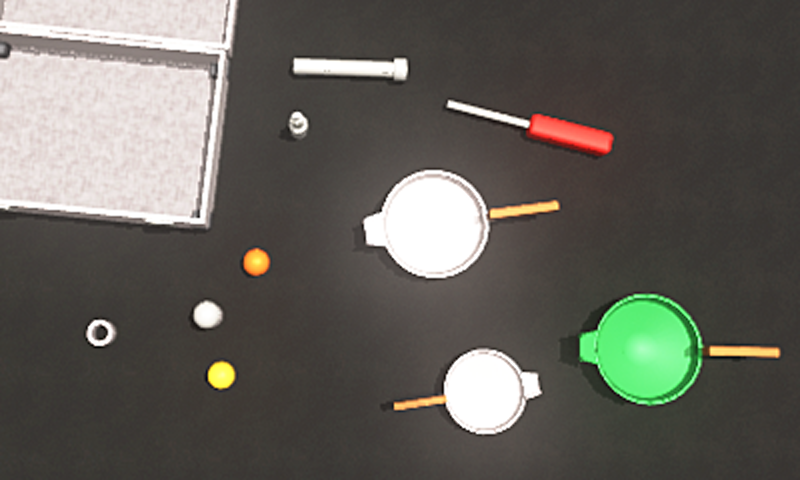

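View pics/side0c.png

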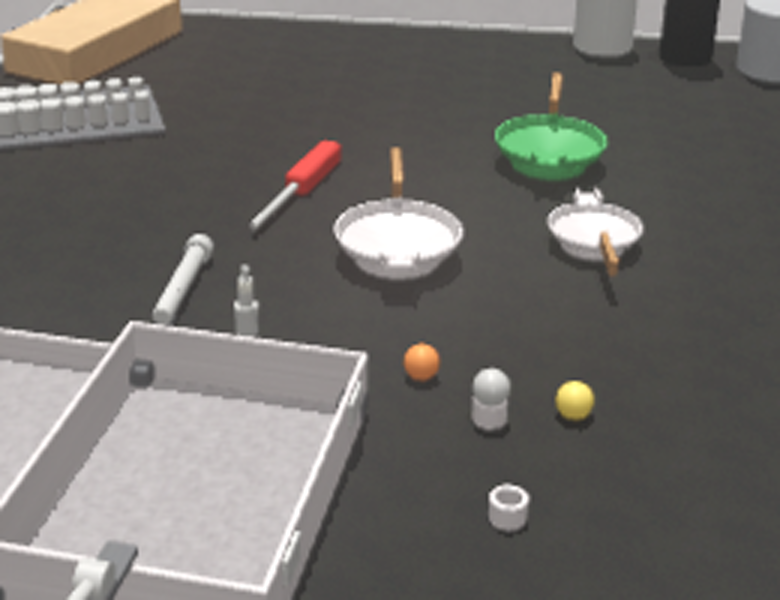

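The white dish at crop (435,223), pouring lip to the left and handle to the right, is the larger white one, so it's the target. The steel ball sits on its ring at crop (207,314). The orange and yellow balls, the small white dish and the green dish are look-alikes. The case is yawed by about -0.1 rad.

```bash
cat >> h.py <<'E'
def plan(pos,yaw,tilt=None,vmax=.3,wmax=1.0):
    """yaw: world direction of tool y axis, tool down. prints tool-frame shift/turn in units, and min rows"""
    s=manip.get_state();A=R.from_rotvec(s["ee_rot"])
    c,n=np.cos(yaw),np.sin(yaw)
    y=np.array([c,n,0]);z=np.array([0,0,-1.]);x=np.cross(y,z)
    B=R.from_matrix(np.c_[x,y,z])
    w=(A.inv()*B).as_rotvec()/.1
    d=A.inv().apply(np.array(pos)-s["position"])/.2
    d2=B.inv().apply(np.array(pos)-s["position"])/.2
    print("q",np.round(s["joint_positions"],2),"shift(now axes)",np.round(d,3),"(after turn)",np.round(d2,3),"turn",np.round(w,2))
E
python3 - <<'E'
from h import *
s=manip.get_state();A=R.from_rotvec(s["ee_rot"]).as_matrix();print(A.round(3))
p=np.arctan2(A[1,1],A[0,1]);print("yaw y",p)
for yaw in (1.4,1.4-np.pi): plan([.461,.093,.16],yaw)
E
```

```text
[[-0.945  0.326 -0.   ]
 [ 0.326  0.945 -0.   ]
 [ 0.    -0.    -1.   ]]
yaw y 1.239037801276402
q [ 1.2   0.12  1.44  0.    1.58 -0.04] shift(now axes) [-2.028 -2.185  0.293] (after turn) [-1.651 -2.481  0.293] turn [-0.   -0.   -1.61]
q [ 1.2   0.12  1.44  0.    1.58 -0.04] shift(now axes) [-2.028 -2.185  0.293] (after turn) [1.651 2.481 0.293] turn [-0.    0.   29.81]
```

Request:
send_rows(xyz=[[-0.2,-0.22,0],[-0.2,-0.22,0],[-0.2,-0.22,0.03],[-0.2,-0.22,0.04],[-0.2,-0.22,0.04],[-0.2,-0.22,0.04],[-0.2,-0.22,0.04],[-0.2,-0.22,0.04],[-0.2,-0.22,0.03],[-0.23,-0.205,0.03],[0,0,0],[0,0,0]], turn=[[0,0,0],[0,0,0],[0,0,0],[0,0,0],[0,0,0],[0,0,0],[0,0,0],[0,0,0],[0,0,0],[0,0,0],[0,0,-0.8],[0,0,-0.8]], hand=[1,1,1,1,1,1,1,0.8,0.65,0.6,0.6,0.6])

```text
clock: 2.5
position: [0.4616, 0.0918, 0.1606]
ee_rot: [-0.269, -3.13, -0.0]
contact_force: [0.4, -0.7, -0.3]
grip_width: 0.0562
grip_force: 0.0
```

```bash
python3 - <<'E'
from h import *
s=manip.get_state();print(s["position"],s["grip_width"])
p=manip.grab_frame("wrist"); cv2.imwrite("pics/w1.png",p["frame"][:,:,::-1]);print(p["T_tool_cam"].round(3),p["mtx"])
for q in manip.pinpoint(p,"ball_center"): print(q["p"],q["point"],atz(*wray(p,q["point"],s),.031).round(4))
for q in manip.pinpoint(p,"ring_spare_center"): print(q["p"],q["point"],atz(*wray(p,q["point"],s),.01).round(4))
E
```

```text
[0.46161408 0.09184083 0.16056871] 0.05620442152213695
[[ 0.    -0.953 -0.303  0.085]
 [ 1.     0.001 -0.001 -0.001]
 [ 0.001 -0.303  0.953 -0.164]
 [ 0.     0.     0.     1.   ]] [[297.31863964   0.         251.88636956]
 [  0.         297.31863964 192.59867386]
 [  0.           0.           1.        ]]
0.94 [186.2, 244.7] [0.4616 0.0834 0.031 ]
0.89 [241.3, 211.4] [0.518  0.0356 0.031 ]
0.58 [129.7, 221.5] [0.4003 0.071  0.031 ]
0.95 [150.8, 349.3] [0.4467 0.203  0.01  ]
0.2 [277.7, 87.2] [ 0.5622 -0.1657  0.01  ]
```

View pics/w1.png

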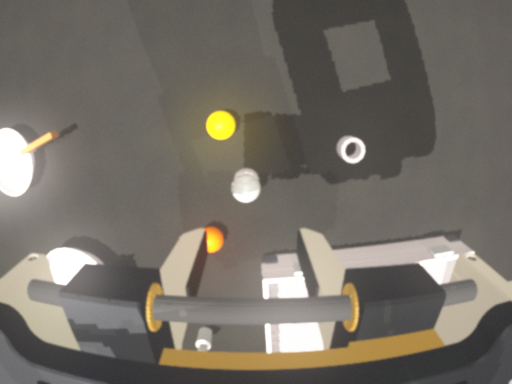

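The steel ball is at about (246,187), with its ring just showing behind it. The orange ball at (213,239) and the yellow ball at (221,125) are clear of the finger line.

Request:
send_rows(xyz=[[0,-0.03,0.2],[0,0,0.2],[0,0,0]], turn=[[0,0,0],[0,0,0],[0,0,0]], hand=[0.6,0.6,0.6])

```text
clock: 3.02
position: [0.4589, 0.0869, 0.0785]
ee_rot: [-0.271, -3.126, 0.001]
contact_force: [-0.5, -0.3, 0.1]
grip_width: 0.056
grip_force: 0.0
```

```bash
python3 - <<'E'
from h import *
s=manip.get_state();print(s["position"],s["grip_width"])
p=manip.grab_frame("wrist"); f=p["frame"]
for q in manip.pinpoint(p,"ball_center"): 
    w=atz(*wray(p,q["point"],s),.031);print(q["p"],q["point"],w.round(4)); 
q=manip.pinpoint(p,"ball_center")[0];plan(np.r_[atz(*wray(p,q["point"],s),.031)[:2],.022],1.4)
print(manip.spot_in(p,"ball_center"))
r,c=map(int,q["point"]);cv2.imwrite("pics/w2.png",cv2.resize(f[r-80:r+80,c-100:c+100,::-1],None,fx=3,fy=3))
t=manip.grab_frame("top")
for q in manip.pinpoint(t,"ball_center"): print("top",q["p"],q["point"],atz(*ray(t,q["point"]),.031).round(4))
E
```

```text
[0.45891152 0.0868593  0.07851933] 0.055976148923583345
0.81 [280.8, 204.6] [0.5125 0.0353 0.031 ]
0.56 [137.7, 215.1] [0.396  0.0701 0.031 ]
0.55 [220.4, 247.4] [0.4627 0.0818 0.031 ]
q [ 0.13 -0.28  2.04 -0.    1.38 -1.27] shift(now axes) [-0.297 -0.211  0.303] (after turn) [-0.297 -0.211  0.303] turn [ 0.01  0.02 -0.01]
[{'box': [196.2, 119.4, 42.5, 39.0], 'p': 0.83}, {'box': [230.9, 200.2, 36.4, 41.9], 'p': 0.81}, {'box': [201.0, 265.3, 20.7, 33.4], 'p': 0.77}]
top 0.54 [211.4, 205.5] [0.5195 0.0359 0.031 ]
```

View pics/w2.png

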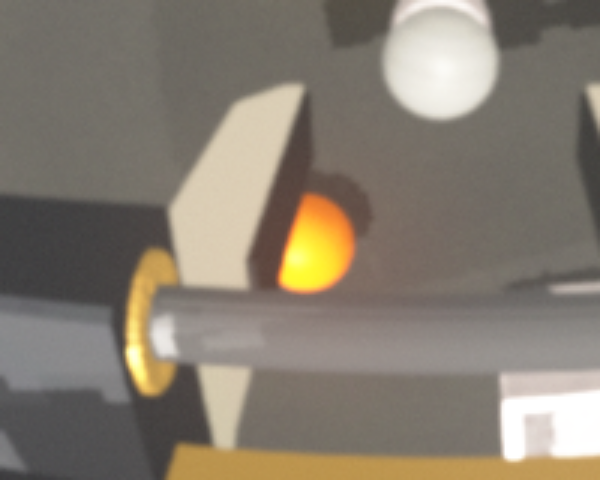

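The ball is centred at crop (440,61), which is pixel (250.7,220.3), midway between the fingers. The orange ball is clear of the finger path. I'll descend and grip.

Request:
send_rows(xyz=[[-0.02,-0.01,0],[0,0,0.1],[0,0,0.1],[0,0,0.08],[0,0,0],[0,0,0],[0,0,0],[0,0,0],[0,0,0],[0,0,0]], turn=[[0,0,0],[0,0,0],[0,0,0],[0,0,0],[0,0,0],[0,0,0],[0,0,0],[0,0,0],[0,0,0],[0,0,0]], hand=[0.6,0.6,0.6,0.6,0.6,0.4,0.3,0.2,0.1,0.1], squeeze=12)

```text
clock: 4.58
position: [0.4642, 0.0843, 0.025]
ee_rot: [0.269, 3.129, 0.0]
contact_force: [0.6, 1.8, 2.9]
grip_width: 0.0293
grip_force: 12.0
```

```bash
python3 - <<'E'
from h import *
s=manip.get_state();print(s["position"],s["grip_width"],s["grip_force"])
p=manip.grab_frame("wrist"); f=p["frame"]
cv2.imwrite("pics/w3.png",cv2.resize(f[170:330,150:350,::-1],None,fx=3,fy=3))
E
```

```text
[0.46418439 0.08430633 0.02495588] 0.029320778311337344 12.000158429145813
```

View pics/w3.png

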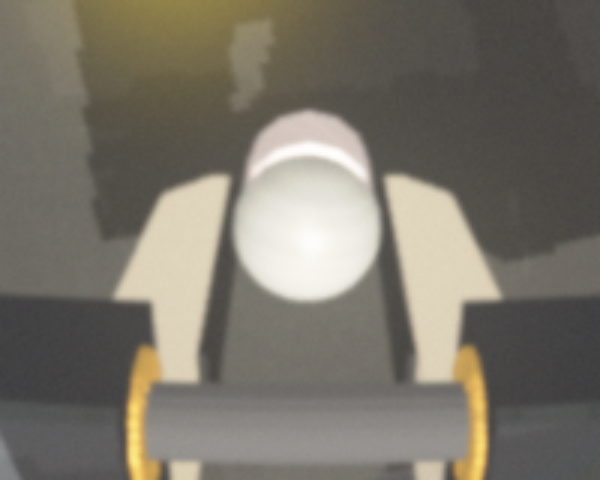

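The ball is between the pads at the right width and the ring is below it. I'll lift it.

Request:
send_rows(xyz=[[0,0,-0.05],[0,0,-0.1],[0,0,-0.2],[0,0,-0.25],[0,0,0]], turn=[[0,0,0],[0,0,0],[0,0,0],[0,0,0],[0,0,0]], hand=[0.1,0.1,0.1,0.1,0.1], squeeze=15)

```text
clock: 5.25
position: [0.4653, 0.0843, 0.1489]
ee_rot: [0.269, 3.124, 0.002]
contact_force: [-0.0, 0.6, -1.7]
grip_width: 0.0291
grip_force: 15.0
```

```bash
python3 - <<'E'
from h import *
s=manip.get_state();print(s["position"],s["grip_width"],s["grip_force"])
p=manip.grab_frame("wrist"); f=p["frame"]
q=f[170:330,150:350,::-1]
t=manip.grab_frame("top")
cv2.imwrite("pics/w4.png",np.hstack([cv2.resize(q,(400,320)),cv2.resize(t["frame"][160:320,120:320,::-1],(400,320))]))
for n in ("dish_bowl","dish_grip","dish_lip"):
    z=dict(dish_bowl=.01,dish_grip=.043,dish_lip=.034)[n]
    for k in manip.pinpoint(t,n):print("top",n,round(k["p"],2),atz(*ray(t,k["point"]),z).round(4))
    for k in manip.pinpoint(p,n):print("wr",n,round(k["p"],2),atz(*wray(p,k["point"],s),z).round(4))
plan([.568,-.176,.14],1.4)
E
```

```text
[0.46534255 0.08433347 0.14893529] 0.029134982250269795 14.999902546405792
top dish_bowl 0.85 [ 0.5659 -0.1695  0.01  ]
top dish_bowl 0.57 [ 0.3736 -0.2374  0.01  ]
top dish_bowl 0.56 [ 0.4197 -0.4183  0.01  ]
top dish_bowl 0.24 [ 0.686  -0.0165  0.01  ]
wr dish_bowl 0.82 [ 0.3773 -0.2205  0.01  ]
wr dish_bowl 0.75 [ 0.5625 -0.1735  0.01  ]
wr dish_bowl 0.33 [0.5376 0.0687 0.01  ]
top dish_grip 0.93 [ 0.5757 -0.2792  0.043 ]
top dish_grip 0.61 [ 0.3611 -0.1502  0.043 ]
top dish_grip 0.55 [ 0.4113 -0.5148  0.043 ]
wr dish_grip 0.89 [ 0.3687 -0.1396  0.043 ]
top dish_lip 0.97 [ 0.3739 -0.2719  0.034 ]
top dish_lip 0.97 [ 0.4231 -0.3367  0.034 ]
top dish_lip 0.72 [ 0.55   -0.0936  0.034 ]
wr dish_lip 0.8 [ 0.5531 -0.0971  0.034 ]
q [ 0.13 -0.31  1.96 -0.    1.5  -1.27] shift(now axes) [-0.737 -1.192  0.018] (after turn) [-0.735 -1.193  0.019] turn [-0.   -0.01 -0.01]
```

View pics/w4.png

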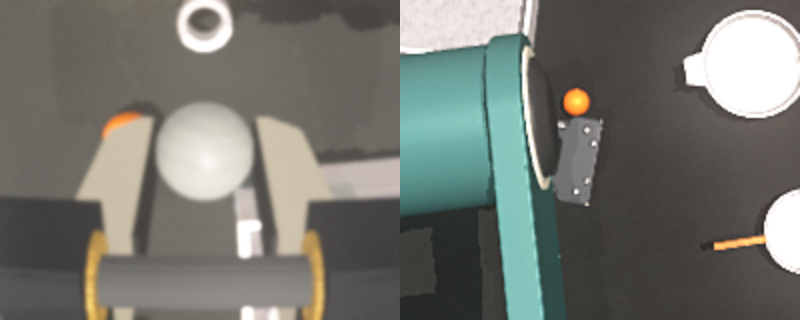

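The ball is held and the ring stayed behind at crop (205,25). Next I'll go above the dish.

Request:
send_rows(xyz=[[-0.08,-0.12,0],[-0.16,-0.26,0],[-0.16,-0.26,0],[-0.16,-0.26,0],[-0.12,-0.2,0],[-0.06,-0.09,0],[0,0,0.1],[0,0,0],[0,0,0]], turn=[[0,0,0],[0,0,0],[0,0,0],[0,0,0],[0,0,0],[0,0,0],[0,0,0],[0,0,0],[0,0,0]], hand=[0.1,0.1,0.1,0.1,0.1,0.1,0.1,0.1,0.1])

```text
clock: 6.78
position: [0.5689, -0.1744, 0.1247]
ee_rot: [-0.267, -3.13, -0.0]
contact_force: [-0.0, 0.2, -1.4]
grip_width: 0.029
grip_force: 15.0
```

```bash
python3 - <<'E'
from h import *
s=manip.get_state();print(s["position"],s["grip_width"],s["grip_force"])
p=manip.grab_frame("wrist"); f=p["frame"]
cv2.imwrite("pics/w5.png",cv2.resize(f[:,:,::-1],None,fx=1.5,fy=1.5))
o,d=wray(p,(245.5,252.5),s);d/=np.linalg.norm(d)
print("ball est",(o+d*.186).round(4), atz(o,d,s["position"][2]+.006).round(4),atz(o,d,s["position"][2]+.009).round(4))
for n in ("dish_bowl","dish_grip","dish_lip"):
    z=dict(dish_bowl=.01,dish_grip=.043,dish_lip=.034)[n]
    for k in manip.pinpoint(p,n):print("wr",n,round(k["p"],2),np.round(k["point"]),atz(*wray(p,k["point"],s),z).round(4))
sd=manip.grab_frame("side")
for k in manip.pinpoint(sd,"ball_center")+manip.pinpoint(sd,"dish_bowl"):print("side",round(k["p"],2),k["point"],atz(*ray(sd,k["point"]),.01).round(4))
E
```

```text
[ 0.56889166 -0.17437127  0.12467985] 0.029031986658498807 14.99999463558197
ball est [ 0.5707 -0.1751  0.1242] [ 0.5673 -0.1745  0.1307] [ 0.5658 -0.1743  0.1337]
wr dish_bowl 0.94 [ 10. 165.] [ 0.3786 -0.2263  0.01  ]
wr dish_bowl 0.7 [185. 254.] [ 0.5651 -0.1723  0.01  ]
wr dish_bowl 0.68 [103.  25.] [ 0.4227 -0.4142  0.01  ]
wr dish_grip 0.76 [226. 149.] [ 0.5778 -0.2754  0.043 ]
wr dish_lip 0.92 [82. 59.] [ 0.4213 -0.3401  0.034 ]
wr dish_lip 0.78 [168. 330.] [ 0.5543 -0.1012  0.034 ]
wr dish_lip 0.61 [ 23. 107.] [ 0.383  -0.2769  0.034 ]
side 0.63 [243.0, 326.8] [0.4079 0.0616 0.01  ]
side 0.59 [232.6, 277.7] [0.5309 0.0326 0.01  ]
side 0.47 [154.6, 270.3] [ 0.6007 -0.4467  0.01  ]
side 0.92 [161.4, 324.1] [ 0.4163 -0.4171  0.01  ]
side 0.7 [185.2, 337.3] [ 0.376  -0.2496  0.01  ]
```

View pics/w5.png

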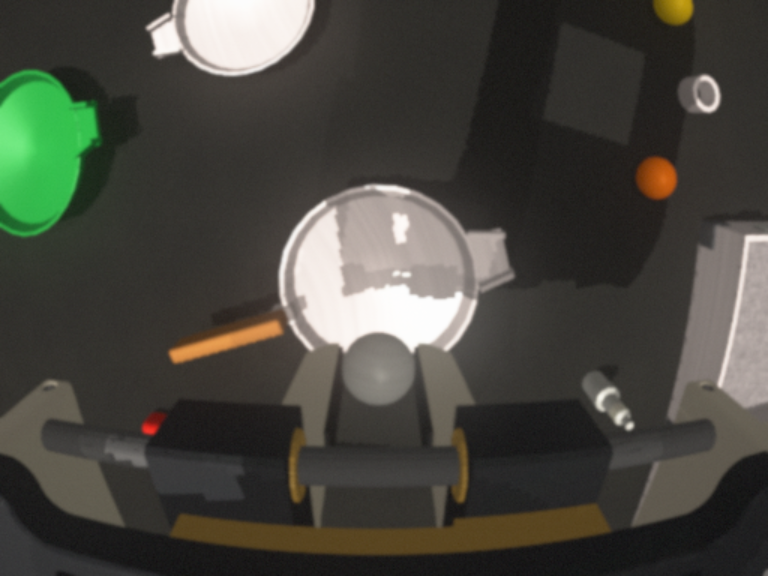

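The dish is directly beneath the held ball, with its rim centre at about (379,275) in this picture, lip to the right and handle to the left. I'll lower the ball carefully.

Request:
send_rows(xyz=[[0.015,0,0.1],[0,0,0.2],[0,0,0.13],[0,0,0.06],[0,0,0],[0,0,0]], turn=[[0,0,0],[0,0,0],[0,0,0],[0,0,0],[0,0,0],[0,0,0]], hand=[0.1,0.1,0.1,0.1,0.1,0.1])

```text
clock: 7.88
position: [0.5667, -0.1753, 0.0277]
ee_rot: [0.269, 3.129, -0.0]
contact_force: [-0.3, -0.2, -1.4]
grip_width: 0.0288
grip_force: 15.0
```

Request:
send_rows(xyz=[[0,0,0.02],[0,0,0],[0,0,0]], turn=[[0,0,0],[0,0,0],[0,0,0]], hand=[0.1,0.1,0.1])

```text
clock: 8.25
position: [0.5662, -0.1751, 0.0229]
ee_rot: [0.27, 3.13, -0.0]
contact_force: [0.2, 0.4, -0.7]
grip_width: 0.0292
grip_force: 15.0
```

Request:
send_rows(xyz=[[0,0,0.01],[0,0,0],[0,0,0]], turn=[[0,0,0],[0,0,0],[0,0,0]], hand=[0.1,0.1,0.1])

```text
clock: 8.62
position: [0.5661, -0.1751, 0.0206]
ee_rot: [-0.27, -3.13, -0.0]
contact_force: [-0.3, 1.2, -0.9]
grip_width: 0.0288
grip_force: 15.0
```

Request:
send_rows(xyz=[[0,0,0.01],[0,0,0],[0,0,0]], turn=[[0,0,0],[0,0,0],[0,0,0]], hand=[0.1,0.1,0.1])

```text
clock: 9.0
position: [0.5664, -0.1752, 0.019]
ee_rot: [0.27, 3.129, -0.0]
contact_force: [0.3, -0.6, 4.6]
grip_width: 0.0293
grip_force: 15.0
```

The ball touches the floor (+4.6 N), so I'll release gently.

Request:
send_rows(xyz=[[0,0,-0.003],[0,0,0],[0,0,0],[0,0,0],[0,0,-0.02],[0,0,-0.05],[0,0,-0.1],[0,0,-0.2],[0,0,-0.3],[0,0,0]], turn=[[0,0,0],[0,0,0],[0,0,0],[0,0,0],[0,0,0],[0,0,0],[0,0,0],[0,0,0],[0,0,0],[0,0,0]], hand=[0.33,0.36,0.38,0.4,0.42,0.42,0.42,0.42,0.42,0.42], squeeze=5)

```text
clock: 10.25
position: [0.568, -0.1757, 0.1601]
ee_rot: [0.269, 3.122, -0.004]
contact_force: [-0.1, -0.8, -0.1]
grip_width: 0.0393
grip_force: 0.0
```

```bash
python3 - <<'E'
from h import *
s=manip.get_state();print(s["position"],s["grip_width"],s["grip_force"])
p=manip.grab_frame("wrist"); f=p["frame"]
cv2.imwrite("pics/w6.png",cv2.resize(f[:,:,::-1],None,fx=1.5,fy=1.5))
for n,z in dict(dish_bowl=.01,dish_grip=.043,dish_lip=.034,ball_center=.025).items():
    for k in manip.pinpoint(p,n):print("wr",n,round(k["p"],2),np.round(k["point"]),atz(*wray(p,k["point"],s),z).round(4))
# case from top: latch edge etc
t=manip.grab_frame("top")
for n,z in dict(dish_bowl=.01,dish_grip=.043,dish_lip=.034,ball_center=.025,case_mouth=.055).items():
    for k in manip.pinpoint(t,n):print("top",n,round(k["p"],2),np.round(k["point"]),atz(*ray(t,k["point"]),z).round(4))
cv2.imwrite("pics/t6.png",t["frame"][:,:,::-1])
E
```

```text
[ 0.56797092 -0.17573422  0.16010534] 0.039349183607968644 0.0
wr dish_bowl 0.98 [ 12. 178.] [ 0.3727 -0.2226  0.01  ]
wr dish_bowl 0.78 [100.  44.] [ 0.4212 -0.4117  0.01  ]
wr dish_bowl 0.58 [178. 253.] [ 0.5673 -0.1753  0.01  ]
wr dish_grip 0.83 [213. 161.] [ 0.5793 -0.2759  0.043 ]
wr dish_lip 0.94 [84. 80.] [ 0.4246 -0.3388  0.034 ]
wr dish_lip 0.85 [ 28. 122.] [ 0.3802 -0.2782  0.034 ]
wr dish_lip 0.75 [162. 321.] [ 0.5561 -0.1036  0.034 ]
wr ball_center 0.93 [ 13. 431.] [0.4041 0.0555 0.025 ]
wr ball_center 0.63 [179. 250.] [ 0.5638 -0.1776  0.025 ]
wr ball_center 0.62 [115. 419.] [0.521  0.0191 0.025 ]
top dish_bowl 0.92 [195. 295.] [ 0.558 -0.171  0.01 ]
top dish_bowl 0.65 [252. 402.] [ 0.4238 -0.4167  0.01  ]
top dish_grip 0.89 [255. 451.] [ 0.4158 -0.5156  0.043 ]
top dish_lip 0.89 [197. 263.] [ 0.5509 -0.0941  0.034 ]
top dish_lip 0.77 [252. 369.] [ 0.4245 -0.3324  0.034 ]
top ball_center 0.65 [213. 204.] [0.5169 0.039  0.025 ]
top ball_center 0.64 [267. 191.] [0.3957 0.0685 0.025 ]
top ball_center 0.45 [190. 296.] [ 0.567  -0.1721  0.025 ]
top case_mouth 0.73 [144. 127.] [0.6706 0.2101 0.055 ]
top case_mouth 0.22 [192. 296.] [ 0.5597 -0.1679  0.055 ]
```

View pics/w6.png

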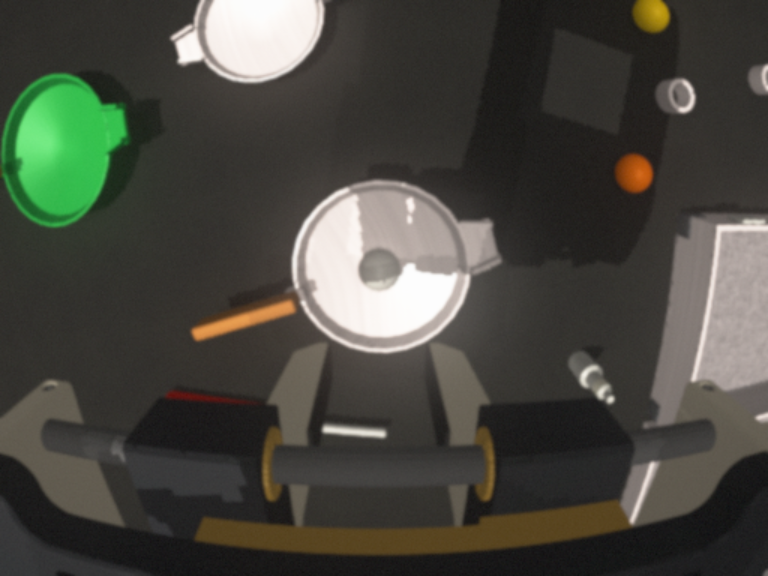

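The ball rests at (379,269), within a couple of mm of the dish centre. Next I'll locate the handle and the case axes.

```bash
python3 - <<'E'
from h import *
s=manip.get_state()
p=manip.grab_frame("wrist");p0=p
for c,r in ((197,334),(295,304)): print("handle",atz(*wray(p,(r/1.5,c/1.5),s),.052).round(4))
f=p["frame"].astype(int);m=((f[:,:,0]-f[:,:,2]>60)&(f[:,:,1]-f[:,:,2]>15)).astype(np.uint8);m[:190]=0;m[235:]=0;m[:,:120]=0;m[:,205:]=0
ys,xs=np.nonzero(m);P=np.array([atz(*wray(p,(a,b),s),.054)[:2] for a,b in zip(ys,xs)])
c=P.mean(0);u=np.linalg.svd(P-c,full_matrices=False)[2][0];pr=(P-c)@u
print("mask",len(ys),c.round(4),u.round(3),np.percentile(pr,[1,99]).round(4))
t=manip.grab_frame("top")
a,b,d=[atz(*ray(t,rc),.055)[:2] for rc in ((183.5,80),(192.5,184),(105,191))]
print("case",a,b,d,"yaw latch",np.arctan2(*(a-b)[::-1])-np.pi/2,"side",np.arctan2(*(d-b)[::-1]))
g=cv2.cvtColor(t["frame"],cv2.COLOR_RGB2GRAY)
for l in cv2.createLineSegmentDetector().detect(g)[0][:,0]:
    if np.hypot(l[2]-l[0],l[3]-l[1])>35 and max(l[0],l[2])<215 and l[1]<200:
        e=[atz(*ray(t,(l[1],l[0])),.055)[:2],atz(*ray(t,(l[3],l[2])),.055)[:2]]
        print(l.round(),np.round(e,3).tolist(),round(float(np.degrees(np.arctan2(*(e[1]-e[0])[::-1]))),1))
E
```

```text
handle [ 0.5759 -0.3035  0.052 ]
handle [ 0.566  -0.2295  0.052 ]
mask 762 [ 0.5754 -0.2706] [ 0.125 -0.992] [-0.0375  0.0401]
case [0.58074879 0.30820986] [0.55951634 0.08121473] [0.76089887 0.06843411] yaw latch -0.09326566321987895 side -0.06337935517005383
[86. 12. 73. 92.] [[0.986, 0.314], [0.792, 0.334]] 174.2
[ 60. 139.  53. 178.] [[0.68, 0.358], [0.593, 0.367]] 173.9
[202.  24.  88.  12.] [[0.96, 0.045], [0.987, 0.31]] 84.1
[ 68.  92.  61. 129.] [[0.791, 0.346], [0.704, 0.355]] 174.2
[ 53. 180. 183. 193.] [[0.588, 0.366], [0.558, 0.083]] -96.0
[195. 107. 204.  25.] [[0.757, 0.059], [0.956, 0.04]] -5.7
[ 89.  15. 199.  27.] [[0.979, 0.307], [0.953, 0.051]] -96.0
[ 72.  95. 188. 107.] [[0.784, 0.337], [0.757, 0.075]] -95.9
[188. 118. 180. 183.] [[0.73, 0.075], [0.581, 0.09]] 174.2
[184. 192. 194. 105.] [[0.561, 0.081], [0.762, 0.062]] -5.5
[199.  32.  91.  20.] [[0.939, 0.051], [0.965, 0.303]] 84.1
[77. 88. 89. 16.] [[0.8, 0.327], [0.977, 0.308]] -5.9
[177. 182. 184. 126.] [[0.583, 0.096], [0.712, 0.083]] -5.9
[183. 114.  87. 105.] [[0.739, 0.086], [0.761, 0.302]] 84.3
[200.  34. 192.  99.] [[0.933, 0.049], [0.774, 0.065]] 174.3
[91. 23. 81. 88.] [[0.959, 0.301], [0.8, 0.318]] 173.9
[172. 188.  76. 178.] [[0.571, 0.108], [0.593, 0.318]] 84.0
[188. 101. 134.  95.] [[0.771, 0.075], [0.784, 0.197]] 83.9
[122.  94.  83.  90.] [[0.787, 0.225], [0.796, 0.312]] 84.4
[144. 194. 103. 190.] [[0.558, 0.168], [0.567, 0.258]] 84.1
```

```bash
python3 -c "
import cv2
a=cv2.imread('pics/top0.png')[60:220,0:220];cv2.imwrite('pics/case.png',cv2.resize(a,None,fx=3.5,fy=3.5,interpolation=cv2.INTER_CUBIC))"
```

```text
(no output)
```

View pics/case.png

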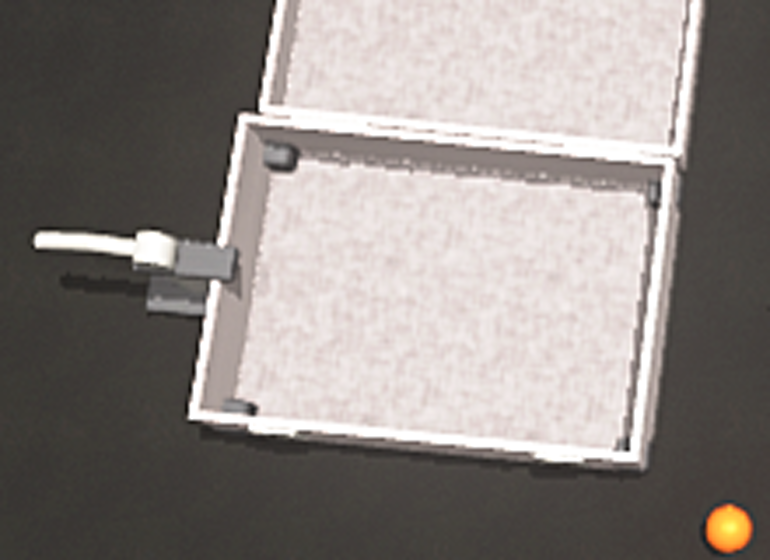

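The case yaw is -0.1 rad and its centre is about (0.675,0.210). The image shows the hinge side away from the robot and the clamp on the +y side. I'll turn now for the handle grasp.

Request:
send_rows(xyz=[[0,0,0],[0,0,0],[0,0,0],[0,0,0],[0,0,0],[0,0,0],[0,0,0],[0,0,0],[0,0,0],[0,0,0],[0,0,0],[0,0,0]], turn=[[0,0,1],[0,0,1],[0,0,1],[0,0,1],[0,0,1],[0,0,1],[0,0,1],[0,0,1],[0,0,1],[0,0,1],[0,0,1],[0,0,1]], hand=[0.42,0.42,0.42,0.42,0.42,0.42,0.42,0.42,0.42,0.42,0.42,0.42])

```text
clock: 12.4
position: [0.5661, -0.1751, 0.1532]
ee_rot: [-1.994, -2.428, 0.0]
contact_force: [0.0, 0.4, -0.6]
grip_width: 0.039
grip_force: 0.0
```

```bash
python3 -c "
from h import *
plan([.5723,-.2458,.12],.125)"
```

```text
q [-0.34 -0.04  1.71 -0.    1.47 -0.54] shift(now axes) [-0.353 -0.039  0.166] (after turn) [-0.355 -0.013  0.166] turn [-0.   -0.    0.71]
```

Request:
send_rows(xyz=[[0,0,0],[-0.18,-0.01,0],[-0.175,0,0],[0,0,0.16],[0,0,0],[0,0,0]], turn=[[0,0,0.71],[0,0,0],[0,0,0],[0,0,0],[0,0,0],[0,0,0]], hand=[0.42,0.42,0.42,0.42,0.42,0.42])

```text
clock: 13.15
position: [0.5735, -0.2456, 0.1222]
ee_rot: [2.074, 2.359, 0.0]
contact_force: [-0.3, -0.3, 0.5]
grip_width: 0.039
grip_force: 0.0
```

```bash
python3 - <<'E'
from h import *
s=manip.get_state();print(s["position"])
p=manip.grab_frame("wrist");cv2.imwrite("pics/w7.png",p["frame"][:,:,::-1])
f=p["frame"].astype(int);m=((f[:,:,0]-f[:,:,2]>60)&(f[:,:,1]-f[:,:,2]>15)).astype(np.uint8)
n,l,st,ce=cv2.connectedComponentsWithStats(m)
for i in range(1,n):
    if st[i,4]<150: continue
    ys,xs=np.nonzero(l==i);P=np.array([atz(*wray(p,(a,b),s),.054)[:2] for a,b in zip(ys,xs)])
    c=P.mean(0);u=np.linalg.svd(P-c,full_matrices=False)[2][0];pr=(P-c)@u
    print(st[i],c.round(4),u.round(3),np.percentile(pr,[1,99]).round(4))
for n,z in dict(dish_bowl=.01,dish_grip=.043,dish_lip=.034,ball_center=.025).items():
    for k in manip.pinpoint(p,n)[:2]:print("wr",n,round(k["p"],2),np.round(k["point"]),atz(*wray(p,k["point"],s),z).round(4))
E
```

```text
[ 0.57345567 -0.24557527  0.12224843]
[ 46  51  13  61 472] [ 0.378  -0.1538] [ 0.143 -0.99 ] [-0.0273  0.0273]
[ 246  189   13   84 1052] [ 0.5764 -0.2695] [ 0.122 -0.992] [-0.0366  0.0412]
[334 250  22  18 186] [ 0.6657 -0.2892] [-0.35  -0.937] [-0.0095  0.01  ]
[175 286  13  48 323] [ 0.5149 -0.3705] [-0.031 -1.   ] [-0.0321  0.0326]
[317 286  13  48 323] [ 0.6616 -0.3512] [-0.28  0.96] [-0.0333  0.032 ]
[ 131  334  289   35 4817] [ 0.6354 -0.4308] [-0.989 -0.146] [-0.1689  0.1785]
wr dish_bowl 0.65 [114. 253.] [ 0.5651 -0.1742  0.01  ]
wr dish_grip 0.89 [231. 252.] [ 0.5776 -0.2749  0.043 ]
wr dish_lip 0.88 [ 27. 252.] [ 0.5546 -0.0985  0.034 ]
wr dish_lip 0.73 [260. 102.] [ 0.4222 -0.3382  0.034 ]
wr ball_center 0.79 [115. 252.] [ 0.5642 -0.1745  0.025 ]
```

View pics/w7.png

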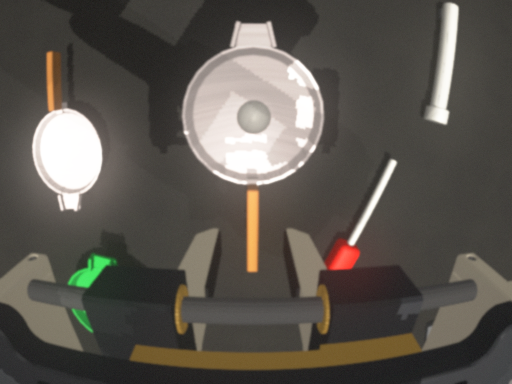

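The handle is centred between the fingers at column 252 and aligned, and the ball is centred in the dish. I'll descend and grip.

Request:
send_rows(xyz=[[-0.015,0,0.1],[0,0,0.2],[0,0,0.13],[0,0,0.05],[0,0,0.01],[0,0,0],[0,0,0],[0,0,0],[0,0,0],[0,0,0],[0,0,0],[0,0,0]], turn=[[0,0,0],[0,0,0],[0,0,0],[0,0,0],[0,0,0],[0,0,0],[0,0,0],[0,0,0],[0,0,0],[0,0,0],[0,0,0],[0,0,0]], hand=[0.42,0.42,0.42,0.42,0.42,0.42,0.32,0.24,0.18,0.12,0.06,0.0], squeeze=10)

```text
clock: 14.9
position: [0.5737, -0.2487, 0.0233]
ee_rot: [2.075, 2.359, 0.0]
contact_force: [1.7, -0.1, 0.4]
grip_width: 0.0104
grip_force: 10.0
```

Request:
send_rows(xyz=[[0,0,0],[0,0,0],[0,0,0],[0,0,0]], turn=[[0,0,0],[0,0,0],[0,0,0],[0,0,0]], hand=[0,0,0,0], squeeze=60)

```text
clock: 15.4
position: [0.5737, -0.2487, 0.0233]
ee_rot: [2.075, 2.359, 0.0]
contact_force: [1.8, 0.6, 1.2]
grip_width: 0.0098
grip_force: 60.0
```

Request:
send_rows(xyz=[[0,0,-0.01],[0,0,-0.02],[0,0,-0.02],[0,0,0],[0,0,0]], turn=[[0,0,0],[0,0,0],[0,0,0],[0,0,0],[0,0,0]], hand=[0,0,0,0,0])

```text
clock: 16.02
position: [0.5735, -0.2487, 0.0332]
ee_rot: [-2.075, -2.359, 0.0]
contact_force: [0.8, 0.5, -2.7]
grip_width: 0.0094
grip_force: 60.0
```

```bash
cat > chk.py <<'E'
from h import *
s=manip.get_state();print(s["position"],s["grip_width"],s["grip_force"],s["wrist_torque"].round(2))
p=manip.grab_frame("wrist")
A=R.from_rotvec(s["ee_rot"])
for n in ("dish_bowl","dish_lip","ball_center"):
    for k in manip.pinpoint(p,n)[:3]:
        if abs(k["point"][1]-252)<40 and k["point"][0]<200:
            o,d=wray(p,k["point"],s);o=A.inv().apply(o-s["position"]);d=A.inv().apply(d)
            zt=.0188+dict(dish_bowl=.033,dish_lip=.009,ball_center=.018)[n]-.0188*2+.0188-.0195
            print(n,round(k["p"],2),np.round(k["point"],1),"tool xy at nominal depth",(o+d*(zt-o[2])/d[2]).round(4))
import sys
cv2.imwrite(f"pics/{sys.argv[1]}.png",p["frame"][:,:,::-1])
E
python3 chk.py c1
```

```text
[ 0.57354247 -0.24871341  0.03319187] 0.00944433389985117 59.99173365533352 [-0.21  0.03 -0.03]
ball_center 0.57 [116.9 254. ] tool xy at nominal depth [ 0.0755  0.0009 -0.0015]
```

The full weight is carried and the ball is still centred. I'll lift higher.

Request:
send_rows(xyz=[[0,0,-0.02],[0,0,-0.04],[0,0,-0.05],[0,0,-0.06],[0,0,-0.07],[0,0,-0.08],[0,0,-0.08],[0,0,-0.07],[0,0,-0.05],[0,0,-0.03],[0,0,0],[0,0,0]], turn=[[0,0,0],[0,0,0],[0,0,0],[0,0,0],[0,0,0],[0,0,0],[0,0,0],[0,0,0],[0,0,0],[0,0,0],[0,0,0],[0,0,0]], hand=[0,0,0,0,0,0,0,0,0,0,0,0])

```text
clock: 17.73
position: [0.5734, -0.2486, 0.1427]
ee_rot: [-2.074, -2.358, 0.0]
contact_force: [-0.5, -0.0, -2.9]
grip_width: 0.0095
grip_force: 60.0
```

```bash
python3 chk.py c2; python3 -c "
from h import *
plan([.598,.218,.142],-1.671)"
```

```text
[ 0.57342625 -0.24863593  0.14267442] 0.009529471400055715 59.99158211052418 [-0.24 -0.02  0.02]
ball_center 0.87 [121.4 253.8] tool xy at nominal depth [ 0.073   0.0008 -0.0015]
q [-0.45  0.04  1.65 -0.    1.46 -0.58] shift(now axes) [2.299 0.419 0.005] (after turn) [-0.112 -2.334  0.004] turn [-1.000e-02  0.000e+00  1.799e+01]
```

View pics/c2.png

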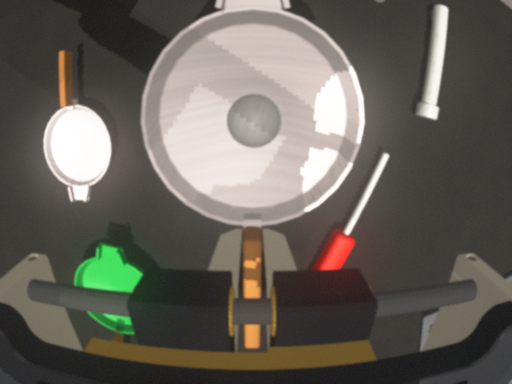

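The dish is level and the ball sits about 3 mm from centre. I'll carry it slowly.

Request:
send_rows(xyz=[[0.02,0.004,0],[0.04,0.007,0],[0.06,0.011,0],[0.06,0.011,0],[0.06,0.011,0],[0.06,0.011,0],[0.06,0.011,0],[0.06,0.011,0],[0.06,0.011,0],[0.06,0.011,0],[0.06,0.011,0],[0.06,0.011,0]], turn=[[0,0,0],[0,0,0],[0,0,0],[0,0,0],[0,0,0],[0,0,0],[0,0,0],[0,0,0],[0,0,0],[0,0,0],[0,0,0],[0,0,0]], hand=[0,0,0,0,0,0,0,0,0,0,0,0])

```text
clock: 19.42
position: [0.5808, -0.1139, 0.1432]
ee_rot: [-2.075, -2.359, -0.0]
contact_force: [-0.4, -0.7, -2.6]
grip_width: 0.0096
grip_force: 60.0
```

```bash
python3 chk.py c3
```

```text
[ 0.5807994  -0.11389063  0.14324425] 0.009620151483882051 59.99149069190025 [-0.24  0.04  0.01]
ball_center 0.65 [124.3 251. ] tool xy at nominal depth [ 0.0715 -0.0007 -0.0015]
```

Request:
send_rows(xyz=[[0.03,0.005,0],[0.06,0.011,0],[0.06,0.011,0],[0.06,0.011,0],[0.06,0.011,0],[0.06,0.011,0],[0.06,0.011,0],[0.06,0.011,0],[0.06,0.011,0],[0.06,0.011,0],[0.06,0.011,0],[0.06,0.011,0]], turn=[[0,0,0],[0,0,0],[0,0,0],[0,0,0],[0,0,0],[0,0,0],[0,0,0],[0,0,0],[0,0,0],[0,0,0],[0,0,0],[0,0,0]], hand=[0,0,0,0,0,0,0,0,0,0,0,0])

```text
clock: 21.12
position: [0.5882, 0.0262, 0.1433]
ee_rot: [2.075, 2.359, 0.0]
contact_force: [1.2, -0.3, -1.7]
grip_width: 0.0094
grip_force: 60.0
```

Request:
send_rows(xyz=[[0.06,0.011,0],[0.06,0.011,0],[0.06,0.011,0],[0.06,0.011,0],[0.06,0.011,0],[0.06,0.011,0],[0.06,0.011,0],[0.06,0.011,0],[0.06,0.011,0],[0.06,0.011,0],[0.06,0.011,0],[0.06,0.011,0]], turn=[[0,0,0],[0,0,0],[0,0,0],[0,0,0],[0,0,0],[0,0,0],[0,0,0],[0,0,0],[0,0,0],[0,0,0],[0,0,0],[0,0,0]], hand=[0,0,0,0,0,0,0,0,0,0,0,0])

```text
clock: 22.62
position: [0.596, 0.1724, 0.1432]
ee_rot: [2.075, 2.359, -0.0]
contact_force: [-0.0, -0.1, -3.1]
grip_width: 0.0095
grip_force: 60.0
```

Request:
send_rows(xyz=[[0.06,0.011,0],[0.06,0.011,0],[0.05,0.009,0],[0.03,0.006,0],[0.01,0.002,0],[0,0,0],[0,0,0],[0,0,0]], turn=[[0,0,0],[0,0,0],[0,0,0],[0,0,0],[0,0,0.1],[0,0,0.2],[0,0,0.3],[0,0,0.4]], hand=[0,0,0,0,0,0,0,0])

```text
clock: 23.62
position: [0.5983, 0.2139, 0.1433]
ee_rot: [2.193, 2.249, 0.0]
contact_force: [-0.5, 0.1, -2.2]
grip_width: 0.0097
grip_force: 60.0
```

```bash
python3 chk.py c4; python3 -c "
from h import *
plan([.598,.218,.142],-1.671)"
```

```text
[0.59834246 0.21394511 0.14328902] 0.009698386012479283 59.99097425490618 [-0.21  0.08  0.03]
ball_center 0.88 [106.8 253.2] tool xy at nominal depth [ 0.081   0.0006 -0.0015]
q [0.3  0.06 1.62 0.   1.46 0.28] shift(now axes) [ 0.02  -0.001  0.006] (after turn) [-0.004 -0.02   0.006] turn [ 0.   -0.   16.99]
```

Request:
send_rows(xyz=[[0,0,0],[0,0,0],[0,0,0],[0,0,0],[0,0,0],[0,0,0],[0,0,0],[0,0,0],[0,0,0],[0,0,0],[0,0,0],[0,0,0]], turn=[[0,0,0.4],[0,0,0.5],[0,0,0.5],[0,0,0.5],[0,0,0.5],[0,0,0.5],[0,0,0.5],[0,0,0.5],[0,0,0.5],[0,0,0.5],[0,0,0.5],[0,0,0.5]], hand=[0,0,0,0,0,0,0,0,0,0,0,0])

```text
clock: 25.32
position: [0.5983, 0.2141, 0.1432]
ee_rot: [-2.751, -1.516, 0.0]
contact_force: [-0.2, -0.0, -2.2]
grip_width: 0.0095
grip_force: 60.0
```

Request:
send_rows(xyz=[[0,0,0],[0,0,0],[0,0,0],[0,0,0],[0,0,0],[0,0,0],[0,0,0],[0,0,0],[0,0,0],[0,0,0],[0,0,0],[0,0,0]], turn=[[0,0,0.5],[0,0,0.5],[0,0,0.5],[0,0,0.5],[0,0,0.5],[0,0,0.5],[0,0,0.5],[0,0,0.5],[0,0,0.5],[0,0,0.5],[0,0,0.5],[0,0,0.5]], hand=[0,0,0,0,0,0,0,0,0,0,0,0])

```text
clock: 26.82
position: [0.5983, 0.2142, 0.1432]
ee_rot: [-3.077, -0.636, 0.0]
contact_force: [-0.1, -0.4, -2.7]
grip_width: 0.0095
grip_force: 60.0
```

Request:
send_rows(xyz=[[0,0,0],[0,0,0],[0,0,0],[0,0,0],[0,0,0],[0,0,0],[0,0,0],[0,0,0],[0,0,0],[0,0,0],[0,0,0],[0,0,0]], turn=[[0,0,0.5],[0,0,0.5],[0,0,0.5],[0,0,0.5],[0,0,0.5],[0,0,0.5],[0,0,0.5],[0,0,0.5],[0,0,0.4],[0,0,0.3],[0,0,0.2],[0,0,0.1]], hand=[0,0,0,0,0,0,0,0,0,0,0,0])

```text
clock: 28.32
position: [0.5983, 0.2142, 0.1432]
ee_rot: [-3.138, 0.144, 0.0]
contact_force: [0.2, -0.4, -2.9]
grip_width: 0.0093
grip_force: 60.0
```

Request:
send_rows(xyz=[[0,0,0],[0,0,0],[0,0,0],[0,0,0],[0,0,0],[0,0,0],[0,0,0],[0,0,0],[0,0,0],[0,0,0],[0,0,0],[0,0,0]], turn=[[0,0,0],[0,0,0],[0,0,0],[0,0,0],[0,0,0],[0,0,0],[0,0,0],[0,0,0],[0,0,0],[0,0,0],[0,0,0],[0,0,0]], hand=[0,0,0,0,0,0,0,0,0,0,0,0])

```text
clock: 29.82
position: [0.5983, 0.2142, 0.1433]
ee_rot: [-3.138, 0.143, 0.0]
contact_force: [0.9, 0.3, -2.9]
grip_width: 0.0093
grip_force: 60.0
```

```bash
python3 chk.py c5; python3 - <<'E'
from h import *
plan([.598,.218,.142],-1.671)
t=manip.grab_frame("top")
for n,z in dict(dish_bowl=.13,dish_lip=.154,ball_center=.145,case_mouth=.055).items():
    for k in manip.pinpoint(t,n)[:4]:print("top",n,round(k["p"],2),np.round(k["point"]),atz(*ray(t,k["point"]),z).round(4))
E
sleep 1; python3 chk.py c6
```

```text
[0.5982964  0.21422392 0.14325649] 0.009290659152713127 59.99152008444071 [ 0.02  0.35 -0.05]
ball_center 0.97 [106.7 256.6] tool xy at nominal depth [ 0.0818  0.0033 -0.0015]
q [0.3  0.06 1.62 0.   1.46 1.97] shift(now axes) [-0.003 -0.019  0.006] (after turn) [-0.003 -0.019  0.006] turn [-0.    0.    0.09]
top dish_bowl 0.94 [253. 401.] [ 0.4234 -0.3687  0.13  ]
top dish_bowl 0.72 [273. 326.] [ 0.3845 -0.2131  0.13  ]
top dish_bowl 0.71 [248. 126.] [0.4394 0.1827 0.13  ]
top dish_bowl 0.57 [133. 113.] [0.6739 0.2173 0.13  ]
top dish_lip 0.76 [ 96. 118.] [0.7441 0.2009 0.154 ]
top dish_lip 0.65 [276. 345.] [ 0.3801 -0.2453  0.154 ]
top ball_center 0.7 [126. 117.] [0.6828 0.2035 0.145 ]
top ball_center 0.52 [266. 189.] [0.4037 0.0562 0.145 ]
top ball_center 0.43 [212. 208.] [0.5081 0.02   0.145 ]
top ball_center 0.29 [139. 231.] [ 0.6559 -0.0257  0.145 ]
top case_mouth 0.15 [247. 134.] [0.4405 0.187  0.055 ]
[0.59835209 0.21420316 0.14329122] 0.009719201551048036 59.991673305630684 [0.02 0.27 0.  ]
dish_bowl 0.21 [106.3 256. ] tool xy at nominal depth [0.0818 0.0032 0.0135]
ball_center 0.66 [108.4 254.6] tool xy at nominal depth [ 0.0809  0.0023 -0.0015]
```

```bash
python3 -c "
from plant import manip
print(manip.job_done())"
```

```text
the job is handed in; nothing more can be done
None
```

I handed the job in, with no verdict returned: the gripper holds the dish level and still by its handle about 7 cm above the case's centre, lip squarely towards the hinge side and the ball loose about 6 mm off its middle; I viewed 11 pictures, one over the limit of 10.

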